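Index the dish stage by one turn of its hand wheel

ROBOT

A 6-joint arm with a two-finger parallel gripper is mounted at the origin on the work surface. World frame = base frame: x ahead of the robot, y to its left, z up, the work surface at z = 0. Lengths are in m, angles in degrees, forces in N, time in s.
With the tool pointing down it reaches from about 0.4 to 0.825 m from the base axis. Payload 7 kg.
Tool frame: the origin (TCP) lies at the very end of the fingers, on their centre line; the grasp point (between the pads) lies 19 mm behind it (ctrl.pinch_z is the distance from the TCP to the grasp point, in m); z points along the fingers, x is the direction in which the jaws open and shut, and the axes are right-handed (so a half turn about z gives the same grasp; the last joint's range is limited). The gripper opens to 88 mm and grips with 3 to 60 N. Pads are 19 mm wide; open, the fingers measure 130 mm over their backs; the gripper's body (78 mm by 193 mm) begins 47 mm behind the grasp point.
Start: joints at [93.226, 20.546, 0.682, 0, -70.136, -16.507], TCP at [0.155, 0.657, 0.227] pointing down, gripper open.
Joint ranges: [-176.03, 176.03], [-82.01, 121.73], [-58.28, 71.71], [-173.87, 95.51], [-174.79, -0.11], [-173.66, 173.66]. Speed limits (degrees/s): [136.94, 136.94, 172.46, 180, 180, 180].

INTERFACE

Orientations are given as [roll, pitch, yaw] about the fixed x, y, z axes, in that order (R = Rz(yaw) Ry(pitch) Rx(roll)).
In Python, from plant import ctrl gives the robot as it stands.
- The arm moves only by the tool carry_out, never from a script. Its argument "increments" is a list of rows, each a list of 7 numbers: the turn, a rotation vector about the world's x, y, z in degrees, then the shift along the world's x, y, z in mm, then the closure, from 0 (fully open) to 1 (shut). In form: [[ax, ay, az, dx, dy, dz, grip], ...]. A call has 1 to 20 rows; each row is the pose to reach, as a shift and turn from the pose commanded when the call began; what a row does not reach only later rows make up. A row lasts 1/8 s, in which the tool goes at most 62.5 mm and 10.7 degrees, less where a joint would pass 70% of its speed; a pose out of reach is approached as far as the arm can. A call with a gripper value outside its range is refused whole. The fingers move at their own pace and stop on an object; the grip force is fixed at half the most. Time passes only in rows, so rows that repeat a pose let the fingers close. It gives the time, the measured TCP pose, the force and the opening at its end, in the units of the state.
- ctrl.get_obs(): the state, without advancing time (a new reading comes with each control period).
- ctrl.snapshot(name): name is "scene" or "top" or "wrist"; returns a dict with "pixels" (384x512x3 uint8, blue, green, red), "intrinsics" (3x3 intrinsics, pixels), "rvec" (rotation vector, rad) and "tvec" (3), from world to camera coordinates, as OpenCV has them; the wrist camera has in their place "hand_eye" (4x4, takes a point from camera to tool coordinates, whose origin is the TCP and whose axes are the tool frame's). Camera axes: x right, y down, z forward; pixel columns grow to the right and rows downward; lengths in m; the calibration is good to about 2 mm. A picture is of the moment at which its call begins: read the wrist's pose just before it. There is no depth.
- ctrl.close_job(): hands the job in, once; it reports no verdict.
Trained networks look in a picture, given as the dict that the camera call returned (one of the last four; its "shot" number tells which), for a name from the list of things; names that differ only in an ending like _2 or _b are one class to them, and where a whole thing is asked for, a point or a joint stands for the part that bears it (a point fixed in the world has none). Each returns a list of dicts, best first, with "confidence" (0 to 1); they miss things now and then, are a little off and sometimes report something else, mostly with a low value. They report only what shows in the picture. A call takes as long as a camera call.
- ctrl.search_frame(picture, label): "centre" ([x, y, z] in m, in world coordinates, good to about 4 mm: the middle of the surface that is visible of it).
- ctrl.outline_of(picture, label): "pixels" (384x512 bool, what is visible of it).
The state is a dict: "clock": time; "joint_pos": joint angles; "qvel": joint speeds; "tau": joint torques, N m; "tool_pos": TCP position; "orientation": TCP orientation; "force": force on the tool from outside, world axes, zero at the start; "moment": the same for the moment, N m; "opening": finger opening in m.
Only numpy, scipy, OpenCV 4.12 (cv2) and the standard library are available. Lean on these libraries where they do the work, as an engineer would, in place of code of your own. Each camera call takes 0.05 s, during which the arm holds its last target. There are 200 camera calls.

TASK

Bring the next dish under the viewing lens: with the fingertips push the stage's hand wheel clockwise (seen from above) by its upright handle through exactly one full turn, slowly and steadily so that the dishes are not jerked, and leave the handle where it started. Push the handle only from outside, do not pinch it between the fingers, do not wind the wheel well past one turn and back, and leave the bottle, flask and dish stack where they are.

Things in the scene. Friction and masses are not known exactly. Their poses are not given: they have to be found in the camera images.
- unit: fixed dish-indexing stage: white gearbox 150 x 150 mm, 60 mm high, under the level hand wheel; a track 90 mm wide runs from it to the unit's +y with a tray of four 35 mm dishes in a row (up to 52 mm high; the wheel drives it to +y, 40 mm a turn). Origin under the wheel's axis at table height; turned about the vertical by up to 0.3 rad
- wheel_axis (a point): point on the wheel's vertical axis, 92 mm above the table, at the top of the rim. Wheel 144 mm in outside diameter: round black rim 14 mm thick, centre circle of radius 65 mm, 78 to 92 mm above the table, three steel spokes, hub 32 mm across up to 100 mm above the table
- wheel (a joint): angle of the hand wheel in rad, growing as it turns clockwise seen from above, one turn is 6.283; it starts somewhere between -0.6 and 0.6. Stops lie at -1.6 and 13. It turns stiffly (about 0.22 N m, some 3.5 N at the handle), has no spring, and stays where it is left
- handle: plain metal upright round handle, a sleeve that revolves freely on its own axis, standing on the rim over the end of one spoke, 65 mm from the wheel's axis, 18 mm in diameter (12 mm in its lowest 6 mm), reaching 145 mm above the table. Origin on its own axis at its foot, 90 mm above the table
- handle_top (a point): centre of the handle's top, 145 mm above the table
- bottle: loose clear bottle with blue cap, 60 mm diameter, 105 mm high, standing; origin under its centre. To be left alone
- flask: loose clear culture flask lying flat, 100 x 75 x 32 mm with a neck and orange screw cap to its +x (to 90 mm from the origin); origin under the centre of its flat part. To be left alone
- dishes: loose stack of three lidded dishes, 93 mm diameter, 45 mm high; origin under its centre. To be left alone
- lens (a point): lower end of the viewing lens over the track, 104 mm above the table and 270 mm along the unit's +y from the wheel axis; lens 40 mm across, reaching 226 mm height, on a fixed white column 190 mm high. Keep the arm clear of it

How it is judged:
By the outcome, as a careful person would: the job done as asked, in the order asked, and still so for the second after the job is handed in, with the robot touching nothing.
It also fails if it takes over 54 s, if anything falls off the work surface, if the arm or the gripper's body presses on something with over 40 N, if the wrist force passes 120 N, or if a joint passes its speed limit or range.

## Working session

There is one attempt and no reset: what is moved stays moved. The work goes in short steps, Python scripts to look and compute and a tool call to move; the robot and the scene stay as the last step left them, time stands still between calls to the robot, and variables do not carry over. Pictures are saved under pics/ and viewed, about 8 in all and at most 12, crops included, and the job is handed in when it is done.

Besides the shell and the picture viewer there is one more tool, called after "Emit:" as name(argument=value, ...), one argument or row to a line, values as JSON. carry_out: Moves the arm, as the interface text tells. Its arguments: {"type":"object","properties":{"increments":{"type":"array"}},"required":["increments"]}

```bash
mkdir -p pics; ls
python3 - <<'E'
from plant import ctrl
import cv2,numpy as np
o=ctrl.get_obs();print(o['clock'],o['joint_pos'],o['tool_pos'],o['orientation'],o['force'],o['opening'])
for n in ("scene","top"):
    s=ctrl.snapshot(n);cv2.imwrite(f"pics/{n}0.png",s["pixels"])
    for l in ("unit","wheel_axis","wheel","handle","handle_top","bottle","flask","dishes","lens"):
        try:
            r=ctrl.search_frame(s,l);print(n,l,[(np.round(q["centre"],3).tolist(),round(q["confidence"],2)) for q in r[:2]])
        except Exception as e: print(n,l,e)
E
```

```text
pics
0.0 [ 9.32286911e+01  2.05904437e+01  6.34419022e-01 -2.01315255e-02
 -7.01346076e+01 -1.65064403e+01] [0.15494681 0.65648497 0.22563873] [-1.79992392e+02 -9.22745889e-02 -1.03284611e+02] [ 0.0832898  -0.09501985 -0.2764356 ] 0.08754246938007419
scene unit [([0.618, 0.178, 0.055], 0.63)]
scene wheel_axis [([0.621, 0.177, 0.056], 0.75)]
scene wheel []
scene handle []
scene handle_top [([0.544, 0.068, 0.127], 0.47)]
scene bottle [([0.566, -0.247, 0.069], 0.62)]
scene flask [([0.402, -0.217, 0.032], 0.85)]
scene dishes [([0.755, 0.007, 0.04], 0.56), ([0.622, 0.177, 0.051], 0.44)]
scene lens [([0.619, 0.172, 0.052], 0.68)]
top unit [([0.598, 0.185, 0.039], 0.94)]
top wheel_axis [([0.599, 0.184, 0.04], 0.76)]
top wheel [([0.552, 0.007, 0.092], 0.68)]
top handle [([0.537, 0.074, 0.143], 0.62)]
top handle_top []
top bottle [([0.543, -0.239, 0.075], 0.79)]
top flask [([0.39, -0.216, 0.032], 0.91)]
top dishes [([0.742, 0.013, 0.047], 0.67)]
top lens [([0.597, 0.183, 0.04], 0.76)]
```

View pics/top0.png

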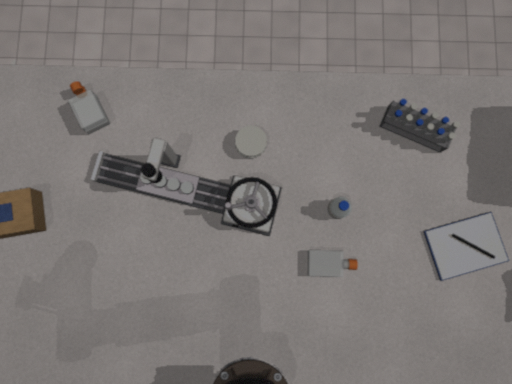

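View pics/scene0.png

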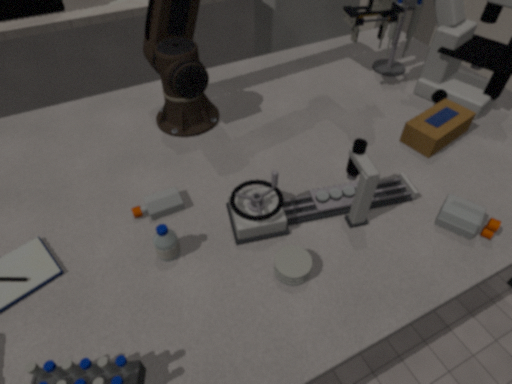

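The top view shows the wheel at about (251,203), its handle at about (228,206) and the lens at (150,172). The bottle is at (340,208), the flask at (325,263) and the dish stack at (251,141). The scene view agrees, with the handle standing on the wheel's +y side at (275,180). Next I'll fit the rim and handle.

```bash
cat > h.py <<'E'
import cv2,numpy as np
from plant import ctrl
def RT(s,o=None):
    if "rvec" in s: return cv2.Rodrigues(np.array(s["rvec"],float))[0],np.array(s["tvec"],float).ravel()
    from scipy.spatial.transform import Rotation as Ro
    T=np.eye(4);T[:3,:3]=Ro.from_euler("xyz",o["orientation"],degrees=True).as_matrix();T[:3,3]=o["tool_pos"]
    W=np.linalg.inv(T@np.array(s["hand_eye"]));return W[:3,:3],W[:3,3]
def proj(s,P,o=None):
    R,t=RT(s,o);q=(np.atleast_2d(P)@R.T+t)@np.array(s["intrinsics"]).T;return q[:,:2]/q[:,2:]
def back(s,uv,z,o=None):
    R,t=RT(s,o);d=np.linalg.solve(np.array(s["intrinsics"]),[uv[0],uv[1],1])@R;c=-R.T@t
    return c+d*(z-c[2])/d[2]
E
python3 - <<'E'
from h import *
for n in("top","scene"):
    s=ctrl.snapshot(n);im=s["pixels"];g=im.max(2)
    c=proj(s,[.552,.007,.085])[0];print(n,"c",c,"tcp",proj(s,ctrl.get_obs()["tool_pos"]))
    m=(g<45).astype(np.uint8);yy,xx=np.mgrid[:384,:512];m[np.hypot(xx-c[0],yy-c[1])>40]=0
    cs,_=cv2.findContours(m,cv2.RETR_EXTERNAL,cv2.CHAIN_APPROX_NONE);k=max(cs,key=len)
    e=cv2.fitEllipse(cv2.convexHull(k));print(e,back(s,e[0],.085))
    for l in("handle","handle_top"):
        for q in ctrl.outline_of(s,l)[:1]:
            v,u=np.nonzero(q["pixels"]);print(l,q["confidence"],len(u),u.min(),u.max(),v.min(),v.max(),u.mean(),v.mean(),back(s,(u.mean(),v.mean()),.12))
    x0,y0=int(c[0])-60,int(c[1])-50
    cv2.imwrite(f"pics/{n}_c.png",cv2.resize(im[y0:y0+100,x0:x0+120],None,fx=5,fy=5,interpolation=cv2.INTER_CUBIC))
E
```

```text
top c [251.26784041 202.65416939] tcp [[-27.96543708 356.25785778]]
((248.11148071289062, 203.20533752441406), (50.338504791259766, 56.742103576660156), 75.45826721191406) [0.55023996 0.0157674  0.085     ]
handle_top 0.55 32 225 231 203 208 228.15625 205.40625 [0.538771   0.06966878 0.12      ]
scene c [255.19345297 198.76851548] tcp [[366.86182868  38.92498061]]
((261.64605712890625, 199.865234375), (38.5306396484375, 65.3132553100586), 89.32975769042969) [0.56329709 0.02053814 0.085     ]
handle 0.63 8210 226 417 139 243 314.63641900121803 200.30876979293544 [0.65320699 0.12467735 0.12      ]
handle_top 0.54 112 271 278 170 186 274.2767857142857 177.73214285714286 [0.5356429  0.07266046 0.12      ]
```

Emit:
carry_out(
  increments=[
    [0,0,1.6,7,-12,5,1],
    [0,0,5,20,-36,10,1],
    [0,0,10.4,44,-77,20,1],
    [0,0,17,70,-125,30,1],
    [0,0,23,97,-173,40,1],
    [0,0,30,124,-220,45,1],
    [0,0,36,151,-268,45,1],
    [0,0,42,178,-315,45,1],
    [0,0,49,204,-363,45,1],
    [0,0,55,231,-411,45,1],
    [0,0,62,258,-458,45,1],
    [0,0,68,285,-506,45,1],
    [0,0,74,308,-547,45,1],
    [0,0,78,325,-577,45,1],
    [0,0,80,335,-595,45,1],
    [0,0,80,335,-595,45,1],
  ],
)

```text
clock: 3.3
tool_pos: [0.4904, 0.0608, 0.2715]
orientation: [180.0, 0.0, -23.4]
force: [-0.5, 0.1, 0.5]
opening: -0.0002
```

Run:
```python
from h import *
o=ctrl.get_obs();print(o['clock'],np.round(o['joint_pos'],1),o['tool_pos'],o['orientation'],o['opening'],np.round(o['force'],1))
s=ctrl.snapshot("wrist");print(np.round(s["hand_eye"],3).tolist(),np.round(s["intrinsics"],0).tolist())
print(proj(s,[[.551,.007,.092],[.5375,.071,.145]],o))
for l in("handle","handle_top","wheel"):
    for q in ctrl.outline_of(s,l)[:1]:
        v,u=np.nonzero(q["pixels"]);print(l,q["confidence"],len(u),u.min(),u.max(),v.min(),v.max())
cv2.imwrite("pics/w1.png",s["pixels"])
```

```text
3.3 [ 29.9   1.6 -17.3   0.  -71.  126.7] [0.49043198 0.06081744 0.27146463] [ 1.79987836e+02  3.36871909e-03 -2.34125519e+01] -0.0001508763911500635 [-0.5  0.1  0.5]
[[1.0, -0.0, 0.0, -0.001], [0.0, 0.964, 0.268, -0.072], [-0.001, -0.268, 0.964, -0.158], [0.0, 0.0, 0.0, 1.0]] [[346.0, 0.0, 254.0], [0.0, 346.0, 194.0], [0.0, 0.0, 1.0]]
[[330.5367721  197.2004146 ]
 [302.23451966 152.8140741 ]]
handle 0.64 522 286 311 135 161
handle_top 0.72 417 287 310 136 159
wheel 0.76 5878 262 400 122 229
```

View pics/w1.png

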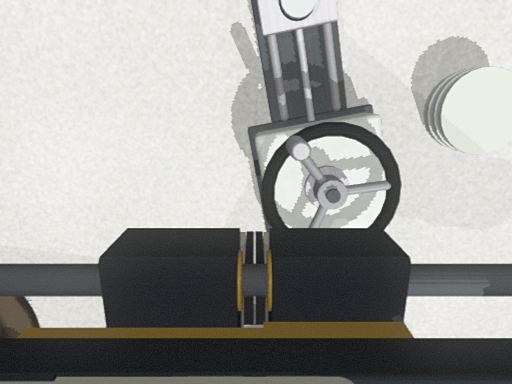

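The wrist view shows the wheel with its hub at (332,192) and the handle top at (299,149), leaning toward the camera. The shut fingers fill the lower middle around columns 100–410, so I'll zoom in to learn their cross-section while fitting the wheel more exactly.

Run:
```python
from h import *
from scipy.optimize import least_squares
o=ctrl.get_obs();s=ctrl.snapshot("wrist");im=s["pixels"];g=im.max(2)
cv2.imwrite("pics/w1c.png",cv2.resize(im[215:345,200:312],None,fx=4.5,fy=4.5,interpolation=cv2.INTER_CUBIC))
q=ctrl.outline_of(s,"handle_top")[0]["pixels"].astype(np.uint8);v,u=np.nonzero(q);print("top mask",u.mean(),v.mean())
# outer rim points by radial scan, dark
c=np.array([.551,.007]);pts=[]
for it in range(3):
    A=[];pts=[]
    for a in np.radians(np.arange(0,360,4)):
        r=np.arange(.060,.080,.0005);P=np.c_[c[0]+r*np.cos(a),c[1]+r*np.sin(a),np.full(len(r),.087)]
        uv=proj(s,P,o);k=(uv[:,1]<220)&(uv[:,1]>0)
        if not k.all(): continue
        val=cv2.remap(g,uv[:,0].astype(np.float32).reshape(1,-1),uv[:,1].astype(np.float32).reshape(1,-1),1)[0]
        d=np.diff(val.astype(float));i=d.argmax()
        if d[i]>4 and val[max(0,i-4)]<60: pts.append(P[i,:2])
    pts=np.array(pts)
    f=least_squares(lambda p:np.hypot(*(pts-p[:2]).T)-p[2],[*c,.072],loss="soft_l1",f_scale=.001);c=f.x[:2];print(len(pts),f.x)
# hub & handle by 3-D backprojection
qq=ctrl.outline_of(s,"handle_top")[0]
for z in(.14,.145):
    h=back(s,(u.mean(),v.mean()),z,o);d=h[:2]-c;print(z,h,np.hypot(*d),np.degrees(np.arctan2(d[1],d[0])))
print("hub px pred",proj(s,[*c,.1],o))
for a in range(90,116,4):
    p=c+.065*np.array([np.cos(np.radians(a)),np.sin(np.radians(a))]);print(a,proj(s,[*p,.145],o).round(1),proj(s,[*p,.096],o).round(1))
```

```text
top mask 299.8340807174888 149.8251121076233
35 [0.55276769 0.00969804 0.07148129]
32 [0.55282489 0.00956197 0.07156289]
32 [0.55274219 0.00956851 0.07159796]
0.14 [0.5363231  0.07491302 0.14      ] 0.06737574740475058 104.10468086890992
0.145 [0.5359969  0.07583545 0.145     ] 0.06834992306974653 104.18145146299781
hub px pred [[334.01462653 197.88502411]]
90 [[319.4 143.2]] [[310.1 136.8]]
94 [[314.3 145.6]] [[305.7 138.8]]
98 [[309.4 148.3]] [[301.5 141.2]]
102 [[304.7 151.3]] [[297.5 143.8]]
106 [[300.2 154.6]] [[293.6 146.6]]
110 [[295.9 158.2]] [[290.  149.7]]
114 [[292. 162.]] [[286.6 153. ]]
```

View pics/w1c.png

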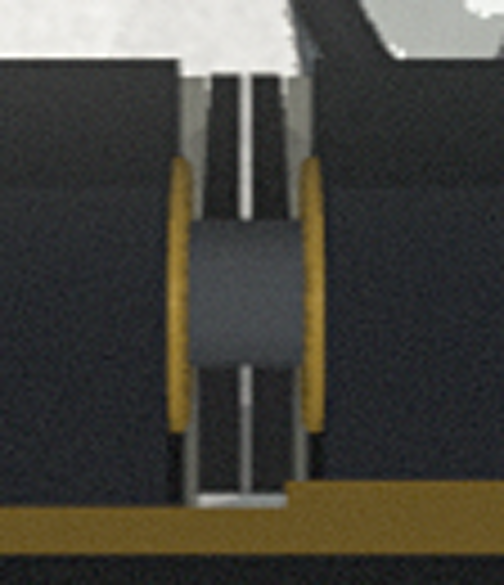

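The zoom shows only the thin pads (crop columns 205–285) through the gap between the carriages, so the finger backs are hidden. I'll move so that the whole wheel is visible, and use the scene camera to see the fingertips.

Emit:
carry_out(
  increments=[
    [0,0,2,4,-5,0,1],
    [0,0,7,14,-17,0,1],
    [0,0,13,27,-32,0,1],
    [0,0,20,41,-49,0,1],
    [0,0,26,54,-64,0,1],
    [0,0,31,64,-76,0,1],
    [0,0,33,68,-81,0,1],
    [0,0,33,68,-81,0,1],
  ],
)

```text
clock: 4.65
tool_pos: [0.5582, -0.0189, 0.2714]
orientation: [180.0, 0.0, 9.7]
force: [0.3, -0.2, 0.7]
opening: 0.0004
```

Run:
```python
from h import *
from scipy.optimize import least_squares
o=ctrl.get_obs();s=ctrl.snapshot("wrist");im=s["pixels"];g=im.max(2)
print(o['clock'],np.round(o['joint_pos'],1),o['tool_pos'],o['orientation'])
t=ctrl.snapshot("scene");p=proj(t,o["tool_pos"])[0].astype(int);print(p)
a=cv2.resize(im[40:240,150:370],None,fx=1.8,fy=1.8);b=cv2.resize(t["pixels"][p[1]-50:p[1]+30,p[0]-45:p[0]+45],None,fx=4.4,fy=4.4,interpolation=cv2.INTER_CUBIC)
hh=max(a.shape[0],b.shape[0]);o2=np.zeros((hh,a.shape[1]+b.shape[1],3),np.uint8);o2[:a.shape[0],:a.shape[1]]=a;o2[:b.shape[0],a.shape[1]:]=b
cv2.imwrite("pics/w2.png",o2);cv2.imwrite("w2.png",im);np.save("w2.npy",dict(o=o,s={k:v for k,v in s.items()}),allow_pickle=True)
# torus silhouette model: for each azimuth find dark->light outer edge px, fit centre
R_,t_=RT(s,o);C=-R_.T@t_
def sil(c,a):  # outer silhouette point of torus at azimuth a
    e=np.array([np.cos(a),np.sin(a),0]);m=np.array([c[0],c[1],.085])+.065*e;v=C-m;ax=np.array([-np.sin(a),np.cos(a),0]);v-=ax*(v@ax);v/=np.linalg.norm(v)
    n=np.cross(ax,v);n*=np.sign(n@e);return m+.007*n,n
c=np.array([.552,.008])
for it in range(4):
    D=[];N=[]
    for a in np.radians(np.arange(0,360,4)):
        p,n=sil(c,a);off=np.arange(-.006,.008,.0004);uv=proj(s,p+off[:,None]*n,o)
        if uv[:,1].max()>225: continue
        val=cv2.remap(g,uv[:,0].astype(np.float32).reshape(1,-1),uv[:,1].astype(np.float32).reshape(1,-1),1)[0].astype(float)
        d=np.diff(val);i=d.argmax()
        if d[i]>6: D.append(off[i]);N.append(n[:2])
    D=np.array(D);N=np.array(N);f=least_squares(lambda x:N@x[:2]+x[2]-D,[0,0,0],loss="soft_l1",f_scale=.001)
    c=c+f.x[:2];print(len(D),c,f.x)
for l in("handle_top","handle"):
  for q in ctrl.outline_of(s,l)[:1]:
    v,u=np.nonzero(q["pixels"]);uv=(u.mean(),v.mean());print(l,q["confidence"],len(u),uv,u.min(),u.max(),v.min(),v.max())
    for z in(.12,.145):
        h=back(s,uv,z,o);d=h[:2]-c;print(z,h,np.hypot(*d),np.degrees(np.arctan2(d[1],d[0])))
print("hub",proj(s,[*c,.1],o))
for a in(98,102,106,110):
    p=c+.065*np.array([np.cos(np.radians(a)),np.sin(np.radians(a))]);print(a,proj(s,[*p,.145],o).round(1),proj(s,[*p,.1],o).round(1))
```

```text
4.65 [ 18.1   8.1 -10.2  -0.  -71.8 171.6] [ 0.5581596  -0.01891754  0.27137405] [1.79998104e+02 1.73367132e-02 9.69558807e+00]
[245 149]
87 [0.55307951 0.00989032] [ 0.00107951  0.00189032 -0.00064037]
87 [0.55307245 0.00996983] [-7.05831637e-06  7.95100649e-05 -5.83586096e-04]
88 [0.55311099 0.00998639] [ 3.85412341e-05  1.65549678e-05 -5.70187144e-04]
88 [0.55311804 0.00999932] [ 7.04104043e-06  1.29370417e-05 -5.55767316e-04]
handle_top 0.62 437 (np.float64(248.49199084668192), np.float64(70.17848970251717)) 238 259 58 83
0.12 [0.53674127 0.07351582 0.12      ] 0.06559378048906736 104.4579546666295
0.145 [0.53742398 0.07177346 0.145     ] 0.0637365486784318 104.25472093007092
handle 0.65 448 (np.float64(248.56473214285714), np.float64(69.89732142857143)) 238 259 58 82
0.12 [0.5367651  0.07374709 0.12      ] 0.06581182457284353 104.38759622230852
0.145 [0.53744589 0.07198606 0.145     ] 0.06393724575457287 104.18878470176426
hub [[254.86870924 144.68196692]]
98 [[257.5  68.2]] [[257.   72.4]]
102 [[251.6  68.2]] [[252.   72.4]]
106 [[245.8  68.7]] [[247.   72.8]]
110 [[240.   69.6]] [[242.   73.6]]
```

View pics/w2.png

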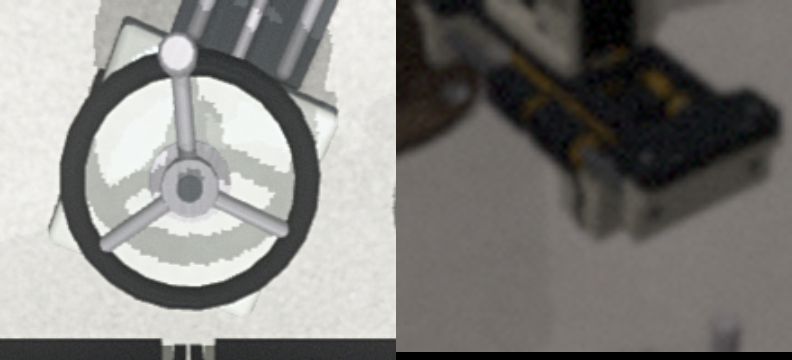

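The wheel is clear in the left part: hub at (188,187), handle top at (177,55). The fit gives the axis at (0.5531, 0.0100) and the handle at 104.2°, radius 65 mm. On the right, the fingers stand well below the gripper body. I'll go behind the handle and lower to z = 0.104.

Emit:
carry_out(
  increments=[
    [0,0,0,-4,5,0,1],
    [0,0,0,-13,16,0,1],
    [0,0,1,-26,32,0,1],
    [0,0,2,-40,49,0,1],
    [0,0,4,-53,65,-3,1],
    [0,0,6,-61,75,-12,1],
    [0,0,7.3,-64,79,-30,1],
    [0,0,7.3,-64,79,-55,1],
    [0,0,7.3,-64,79,-82,1],
    [0,0,7.3,-64,79,-108,1],
    [0,0,7.3,-64,79,-130,1],
    [0,0,7.3,-64,79,-147,1],
    [0,0,7.3,-64,79,-160,1],
    [0,0,7.3,-64,79,-166,1],
    [0,0,7.3,-64,79,-167,1],
    [0,0,7.3,-64,79,-167,1],
  ],
)

```text
clock: 6.85
tool_pos: [0.4944, 0.0601, 0.105]
orientation: [-180.0, -0.0, 17.0]
force: [0.7, -0.6, 0.5]
opening: 0.0004
```

Run:
```python
from h import *
o=ctrl.get_obs();t=ctrl.snapshot("scene");print(o['clock'],np.round(o['joint_pos'],1),o['tool_pos'],o['orientation'],np.round(o['force'],2))
p=proj(t,o["tool_pos"])[0].astype(int);print(p)
x0,y0=p[0]-30,p[1]-40;im=t["pixels"][y0:y0+80,x0:x0+110]
f=6;im=cv2.resize(im,None,fx=f,fy=f,interpolation=cv2.INTER_CUBIC)
P=np.array(o["tool_pos"]);a=np.radians(o["orientation"][2]);X=np.array([np.cos(a),np.sin(a),0]);Y=np.array([np.sin(a),-np.cos(a),0])
for e,col in((.021,(0,0,255)),(.011,(0,255,0))):
    for z in(0,.04):
        q=proj(t,[P+sx*e*X+sy*.0095*Y+[0,0,z] for sx,sy in((1,1),(1,-1),(-1,-1),(-1,1))])
        cv2.polylines(im,[np.int32((q-[x0,y0]+.5)*f)],True,col,1)
cv2.imwrite("pics/s3.png",im)
```

```text
6.85 [ 29.6  10.7 -30.7   0.  -48.5 167.4] [0.49439059 0.06005967 0.10500736] [-1.79997880e+02 -4.33283131e-02  1.70262000e+01] [ 0.73 -0.59  0.53]
[262 173]
```

View pics/s3.png

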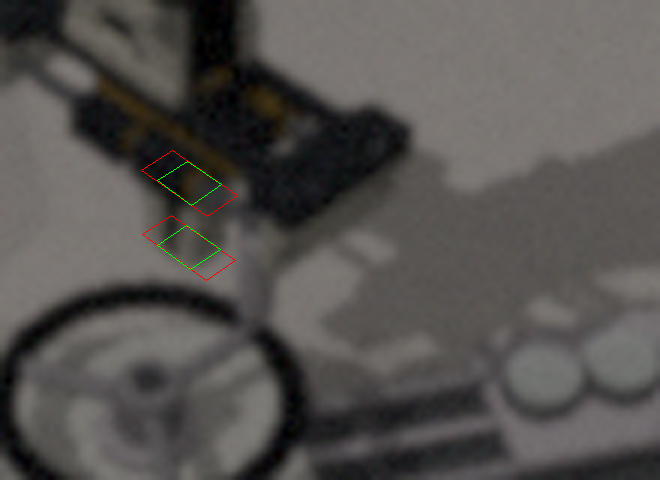

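The scene crop shows the fingertips at (190,245) behind the handle at (255,260). The green 22 mm outline fits the shut fingers best. I'll approach slowly until I feel contact.

Emit:
carry_out(
  increments=[
    [0,0,0,1.9,0.6,0,1],
    [0,0,0,5.7,1.7,0,1],
    [0,0,0,9.6,2.9,0,1],
    [0,0,0,11.5,3.5,0,1],
    [0,0,0,12.4,3.8,0,1],
    [0,0,0,13.4,4.1,0,1],
    [0,0,0,14.3,4.4,0,1],
    [0,0,0,15.3,4.7,0,1],
    [0,0,0,16.3,5.0,0,1],
    [0,0,0,17.2,5.3,0,1],
    [0,0,0,18.2,5.6,0,1],
    [0,0,0,19.1,5.8,0,1],
    [0,0,0,20.1,6.1,0,1],
    [0,0,0,21.0,6.4,0,1],
  ],
)

```text
clock: 8.65
tool_pos: [0.5149, 0.0662, 0.1045]
orientation: [180.0, 0.0, 17.0]
force: [-3.6, -1.2, 1.3]
opening: 0.0007
```

Run:
```python
from h import *
o=ctrl.get_obs();s=ctrl.snapshot("scene");print(o['clock'],o['tool_pos'],np.round(o['force'],2))
b=s["pixels"];a=cv2.imread("pics/scene0.png")
for q in ctrl.outline_of(s,"handle_top")[:1]:
    v,u=np.nonzero(q["pixels"]);print(q["confidence"],len(u),u.mean(),v.mean(),u.min(),u.max(),v.min(),v.max())
c=np.array([.5531,.01])
for f in(104.2,101,98): 
    h=c+.065*np.array([np.cos(np.radians(f)),np.sin(np.radians(f))]);print(f,proj(s,[[*h,.1],[*h,.145]]).round(1).tolist())
im=np.hstack([cv2.resize(k[160:215,245:300],None,fx=7,fy=7,interpolation=cv2.INTER_CUBIC) for k in(a,b)])
cv2.imwrite("pics/s4.png",cv2.convertScaleAbs(im,alpha=1.6))
```

```text
8.65 [0.51492615 0.06624172 0.10446309] [-3.63 -1.19  1.32]
0.39 87 275.08045977011494 180.89655172413794 272 278 174 188
104.2 [[274.4, 183.3], [275.0, 171.3]]
101 [[275.3, 184.0], [275.9, 172.0]]
98 [[276.1, 184.7], [276.7, 172.7]]
```

View pics/s4.png

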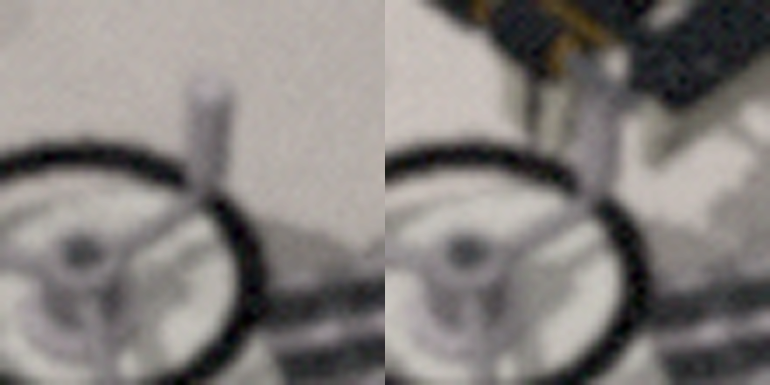

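Contact: about 3.8 N, and comparing the two crops shows the foot has moved about 0.7 px, so roughly 2°. The effective standoff is about 25.5 mm. Next I'll work out the circular pushing path.

```bash
cat > path.py <<'E'
import numpy as np
c=np.array([553.1,10.0]);D=25.5
def pose(f,f0=101.8,f1=-254.3,p0=17.,p1=-318.):
    p=p0+(f0-f)/(f0-f1)*(p1-p0);a,b=np.radians(f),np.radians(p)
    return np.array([p,*(c+65*np.array([np.cos(a),np.sin(a)])-D*np.array([np.cos(b),np.sin(b)]))])
w=np.ones(240);w[:5]=[.2,.4,.6,.8,1];w[-6:]=[.8,.65,.5,.35,.2,.1];F=101.8-np.cumsum(w)/w.sum()*356.1
if __name__=="__main__":
    print("deg/row",356.1/w.sum());base=np.array([17.,515.4,66.5])
    for k in range(12):
        r=np.array([np.round(pose(f)-base,1) for f in F[20*k:20*k+20]]);base=base+r[-1]
        print(k,base.round(1),"phi",F[20*k+19].round(1));print(",".join("[0,0,%g,%g,%g,0,1]"%tuple(x) for x in r))
E
python3 path.py
```

```text
deg/row 1.517902813299233
0 [ -8.7 545.3  76.5] phi 74.5
[0,0,-0.3,0.3,-0.1,0,1],[0,0,-0.9,0.9,0.2,0,1],[0,0,-1.7,1.8,0.8,0,1],[0,0,-2.9,3.1,1.5,0,1],[0,0,-4.3,4.6,2.4,0,1],[0,0,-5.7,6.2,3.2,0,1],[0,0,-7.1,7.8,4,0,1],[0,0,-8.6,9.4,4.7,0,1],[0,0,-10,11.1,5.4,0,1],[0,0,-11.4,12.7,6,0,1],[0,0,-12.9,14.4,6.6,0,1],[0,0,-14.3,16.1,7.2,0,1],[0,0,-15.7,17.8,7.7,0,1],[0,0,-17.1,19.5,8.2,0,1],[0,0,-18.6,21.2,8.6,0,1],[0,0,-20,22.9,8.9,0,1],[0,0,-21.4,24.6,9.3,0,1],[0,0,-22.8,26.4,9.6,0,1],[0,0,-24.3,28.1,9.8,0,1],[0,0,-25.7,29.9,10,0,1]
1 [-37.3 579.5  70.7] phi 44.1
[0,0,-1.4,1.7,0.1,0,1],[0,0,-2.9,3.5,0.2,0,1],[0,0,-4.3,5.3,0.3,0,1],[0,0,-5.7,7,0.3,0,1],[0,0,-7.1,8.8,0.2,0,1],[0,0,-8.6,10.5,0.2,0,1],[0,0,-10,12.3,0,0,1],[0,0,-11.4,14,-0.2,0,1],[0,0,-12.9,15.8,-0.4,0,1],[0,0,-14.3,17.5,-0.7,0,1],[0,0,-15.7,19.2,-1,0,1],[0,0,-17.1,20.9,-1.3,0,1],[0,0,-18.6,22.7,-1.7,0,1],[0,0,-20,24.3,-2.2,0,1],[0,0,-21.4,26,-2.7,0,1],[0,0,-22.9,27.7,-3.2,0,1],[0,0,-24.3,29.3,-3.8,0,1],[0,0,-25.7,31,-4.4,0,1],[0,0,-27.1,32.6,-5.1,0,1],[0,0,-28.6,34.2,-5.8,0,1]
2 [-65.8 605.8  48.7] phi 13.8
[0,0,-1.4,1.5,-0.8,
[... 4602 characters left out ...]
5,20.2,0,1],[0,0,-20,3,21.7,0,1],[0,0,-21.5,3.5,23.2,0,1],[0,0,-22.9,4.1,24.7,0,1],[0,0,-24.3,4.7,26.1,0,1],[0,0,-25.7,5.3,27.6,0,1],[0,0,-27.2,5.9,29,0,1],[0,0,-28.6,6.7,30.4,0,1]
11 [-318.   516.6   55.5] phi -254.3
[0,0,-1.4,0.7,1.4,0,1],[0,0,-2.9,1.5,2.7,0,1],[0,0,-4.3,2.3,4.1,0,1],[0,0,-5.7,3.1,5.4,0,1],[0,0,-7.1,4,6.7,0,1],[0,0,-8.6,4.9,7.9,0,1],[0,0,-10,5.9,9.2,0,1],[0,0,-11.4,6.8,10.4,0,1],[0,0,-12.8,7.9,11.6,0,1],[0,0,-14.3,8.9,12.7,0,1],[0,0,-15.7,10,13.9,0,1],[0,0,-17.1,11.1,15,0,1],[0,0,-18.6,12.2,16,0,1],[0,0,-20,13.3,17.1,0,1],[0,0,-21.1,14.3,17.9,0,1],[0,0,-22.1,15.1,18.5,0,1],[0,0,-22.8,15.7,19,0,1],[0,0,-23.3,16.1,19.3,0,1],[0,0,-23.6,16.3,19.5,0,1],[0,0,-23.7,16.5,19.6,0,1]
```

Emit:
carry_out(
  increments=[
    [0,0,-0.3,0.3,-0.1,0,1],
    [0,0,-0.9,0.9,0.2,0,1],
    [0,0,-1.7,1.8,0.8,0,1],
    [0,0,-2.9,3.1,1.5,0,1],
    [0,0,-4.3,4.6,2.4,0,1],
    [0,0,-5.7,6.2,3.2,0,1],
    [0,0,-7.1,7.8,4,0,1],
    [0,0,-8.6,9.4,4.7,0,1],
    [0,0,-10,11.1,5.4,0,1],
    [0,0,-11.4,12.7,6,0,1],
    [0,0,-12.9,14.4,6.6,0,1],
    [0,0,-14.3,16.1,7.2,0,1],
    [0,0,-15.7,17.8,7.7,0,1],
    [0,0,-17.1,19.5,8.2,0,1],
    [0,0,-18.6,21.2,8.6,0,1],
    [0,0,-20,22.9,8.9,0,1],
    [0,0,-21.4,24.6,9.3,0,1],
    [0,0,-22.8,26.4,9.6,0,1],
    [0,0,-24.3,28.1,9.8,0,1],
    [0,0,-25.7,29.9,10,0,1],
  ],
)

```text
clock: 11.25
tool_pos: [0.5451, 0.0764, 0.1046]
orientation: [-180.0, -0.0, -8.8]
force: [-4.2, 0.7, 0.2]
opening: 0.0003
```

Emit:
carry_out(
  increments=[
    [0,0,-1.4,1.7,0.1,0,1],
    [0,0,-2.9,3.5,0.2,0,1],
    [0,0,-4.3,5.3,0.3,0,1],
    [0,0,-5.7,7,0.3,0,1],
    [0,0,-7.1,8.8,0.2,0,1],
    [0,0,-8.6,10.5,0.2,0,1],
    [0,0,-10,12.3,0,0,1],
    [0,0,-11.4,14,-0.2,0,1],
    [0,0,-12.9,15.8,-0.4,0,1],
    [0,0,-14.3,17.5,-0.7,0,1],
    [0,0,-15.7,19.2,-1,0,1],
    [0,0,-17.1,20.9,-1.3,0,1],
    [0,0,-18.6,22.7,-1.7,0,1],
    [0,0,-20,24.3,-2.2,0,1],
    [0,0,-21.4,26,-2.7,0,1],
    [0,0,-22.9,27.7,-3.2,0,1],
    [0,0,-24.3,29.3,-3.8,0,1],
    [0,0,-25.7,31,-4.4,0,1],
    [0,0,-27.1,32.6,-5.1,0,1],
    [0,0,-28.6,34.2,-5.8,0,1],
  ],
)

```text
clock: 13.75
tool_pos: [0.5793, 0.0705, 0.1046]
orientation: [-180.0, -0.0, -37.4]
force: [-2.8, 3.1, -0.7]
opening: 0.0004
```

Emit:
carry_out(
  increments=[
    [0,0,-1.4,1.5,-0.8,0,1],
    [0,0,-2.8,3.1,-1.6,0,1],
    [0,0,-4.2,4.6,-2.4,0,1],
    [0,0,-5.7,6.1,-3.3,0,1],
    [0,0,-7.1,7.6,-4.2,0,1],
    [0,0,-8.5,9.1,-5.1,0,1],
    [0,0,-10,10.5,-6.1,0,1],
    [0,0,-11.4,11.9,-7.1,0,1],
    [0,0,-12.8,13.3,-8.2,0,1],
    [0,0,-14.2,14.6,-9.3,0,1],
    [0,0,-15.7,15.9,-10.4,0,1],
    [0,0,-17.1,17.2,-11.6,0,1],
    [0,0,-18.5,18.5,-12.8,0,1],
    [0,0,-20,19.7,-14,0,1],
    [0,0,-21.4,20.9,-15.3,0,1],
    [0,0,-22.8,22,-16.5,0,1],
    [0,0,-24.2,23.2,-17.9,0,1],
    [0,0,-25.7,24.2,-19.2,0,1],
    [0,0,-27.1,25.3,-20.6,0,1],
    [0,0,-28.5,26.3,-22,0,1],
  ],
)

```text
clock: 16.25
tool_pos: [0.6056, 0.0485, 0.1046]
orientation: [-180.0, -0.0, -65.9]
force: [-0.7, 3.3, -0.1]
opening: 0.0002
```

Emit:
carry_out(
  increments=[
    [0,0,-1.4,1,-1.4,0,1],
    [0,0,-2.9,1.9,-2.8,0,1],
    [0,0,-4.3,2.8,-4.3,0,1],
    [0,0,-5.7,3.6,-5.8,0,1],
    [0,0,-7.2,4.5,-7.3,0,1],
    [0,0,-8.6,5.2,-8.9,0,1],
    [0,0,-10,6,-10.4,0,1],
    [0,0,-11.4,6.6,-12,0,1],
    [0,0,-12.9,7.3,-13.6,0,1],
    [0,0,-14.3,7.9,-15.2,0,1],
    [0,0,-15.7,8.5,-16.8,0,1],
    [0,0,-17.2,9,-18.4,0,1],
    [0,0,-18.6,9.5,-20.1,0,1],
    [0,0,-20,9.9,-21.7,0,1],
    [0,0,-21.4,10.3,-23.4,0,1],
    [0,0,-22.9,10.6,-25.1,0,1],
    [0,0,-24.3,10.9,-26.8,0,1],
    [0,0,-25.7,11.2,-28.4,0,1],
    [0,0,-27.2,11.4,-30.1,0,1],
    [0,0,-28.6,11.5,-31.8,0,1],
  ],
)

```text
clock: 18.75
tool_pos: [0.6171, 0.0166, 0.1046]
orientation: [-180.0, 0.0, -94.5]
force: [0.6, 3.2, 0.3]
opening: 0.0003
```

Emit:
carry_out(
  increments=[
    [0,0,-1.4,0.2,-1.7,0,1],
    [0,0,-2.8,0.2,-3.4,0,1],
    [0,0,-4.3,0.3,-5.1,0,1],
    [0,0,-5.7,0.2,-6.8,0,1],
    [0,0,-7.1,0.2,-8.5,0,1],
    [0,0,-8.5,0.1,-10.2,0,1],
    [0,0,-10,-0.1,-11.9,0,1],
    [0,0,-11.4,-0.3,-13.6,0,1],
    [0,0,-12.8,-0.5,-15.3,0,1],
    [0,0,-14.3,-0.8,-17,0,1],
    [0,0,-15.7,-1.1,-18.6,0,1],
    [0,0,-17.1,-1.5,-20.3,0,1],
    [0,0,-18.5,-1.9,-21.9,0,1],
    [0,0,-20,-2.3,-23.6,0,1],
    [0,0,-21.4,-2.8,-25.2,0,1],
    [0,0,-22.8,-3.4,-26.8,0,1],
    [0,0,-24.3,-4,-28.4,0,1],
    [0,0,-25.7,-4.6,-29.9,0,1],
    [0,0,-27.1,-5.3,-31.5,0,1],
    [0,0,-28.5,-6,-33,0,1],
  ],
)

```text
clock: 21.25
tool_pos: [0.611, -0.0164, 0.1046]
orientation: [-180.0, 0.0, -123.0]
force: [1.2, 3.1, -0.2]
opening: 0.0004
```

Emit:
carry_out(
  increments=[
    [0,0,-1.5,-0.7,-1.5,0,1],
    [0,0,-2.9,-1.5,-3,0,1],
    [0,0,-4.3,-2.3,-4.5,0,1],
    [0,0,-5.8,-3.2,-5.9,0,1],
    [0,0,-7.2,-4.1,-7.3,0,1],
    [0,0,-8.6,-5,-8.7,0,1],
    [0,0,-10,-6,-10.1,0,1],
    [0,0,-11.5,-7,-11.4,0,1],
    [0,0,-12.9,-8,-12.8,0,1],
    [0,0,-14.3,-9.1,-14,0,1],
    [0,0,-15.7,-10.2,-15.3,0,1],
    [0,0,-17.2,-11.3,-16.5,0,1],
    [0,0,-18.6,-12.5,-17.7,0,1],
    [0,0,-20,-13.7,-18.9,0,1],
    [0,0,-21.5,-15,-20,0,1],
    [0,0,-22.9,-16.2,-21.1,0,1],
    [0,0,-24.3,-17.5,-22.2,0,1],
    [0,0,-25.7,-18.8,-23.2,0,1],
    [0,0,-27.2,-20.1,-24.2,0,1],
    [0,0,-28.6,-21.5,-25.1,0,1],
  ],
)

```text
clock: 23.75
tool_pos: [0.5894, -0.0415, 0.1046]
orientation: [-180.0, -0.0, -151.6]
force: [3.4, 1.6, 0.2]
opening: 0.0007
```

Emit:
carry_out(
  increments=[
    [0,0,-1.4,-1.4,-1,0,1],
    [0,0,-2.9,-2.8,-1.8,0,1],
    [0,0,-4.3,-4.2,-2.7,0,1],
    [0,0,-5.7,-5.7,-3.5,0,1],
    [0,0,-7.1,-7.2,-4.3,0,1],
    [0,0,-8.6,-8.7,-5,0,1],
    [0,0,-10,-10.2,-5.7,0,1],
    [0,0,-11.4,-11.7,-6.3,0,1],
    [0,0,-12.9,-13.2,-6.9,0,1],
    [0,0,-14.3,-14.8,-7.5,0,1],
    [0,0,-15.7,-16.4,-8,0,1],
    [0,0,-17.1,-18,-8.5,0,1],
    [0,0,-18.6,-19.6,-8.9,0,1],
    [0,0,-20,-21.2,-9.3,0,1],
    [0,0,-21.4,-22.8,-9.7,0,1],
    [0,0,-22.8,-24.4,-10,0,1],
    [0,0,-24.3,-26,-10.2,0,1],
    [0,0,-25.7,-27.7,-10.4,0,1],
    [0,0,-27.1,-29.3,-10.6,0,1],
    [0,0,-28.6,-30.9,-10.8,0,1],
  ],
)

```text
clock: 26.25
tool_pos: [0.5585, -0.0522, 0.1046]
orientation: [180.0, -0.0, 179.8]
force: [4.2, 0.0, 0.3]
opening: 0.0001
```

Emit:
carry_out(
  increments=[
    [0,0,-1.4,-1.7,-0.1,0,1],
    [0,0,-2.8,-3.3,-0.1,0,1],
    [0,0,-4.2,-5,-0.1,0,1],
    [0,0,-5.7,-6.6,-0.1,0,1],
    [0,0,-7.1,-8.2,0,0,1],
    [0,0,-8.5,-9.9,0.1,0,1],
    [0,0,-10,-11.5,0.3,0,1],
    [0,0,-11.4,-13.1,0.5,0,1],
    [0,0,-12.8,-14.7,0.8,0,1],
    [0,0,-14.2,-16.4,1.1,0,1],
    [0,0,-15.7,-18,1.4,0,1],
    [0,0,-17.1,-19.5,1.8,0,1],
    [0,0,-18.5,-21.1,2.2,0,1],
    [0,0,-20,-22.7,2.7,0,1],
    [0,0,-21.4,-24.2,3.2,0,1],
    [0,0,-22.8,-25.8,3.7,0,1],
    [0,0,-24.2,-27.3,4.3,0,1],
    [0,0,-25.7,-28.8,4.9,0,1],
    [0,0,-27.1,-30.3,5.6,0,1],
    [0,0,-28.5,-31.7,6.3,0,1],
  ],
)

```text
clock: 28.75
tool_pos: [0.5267, -0.0459, 0.1045]
orientation: [-180.0, -0.0, 151.3]
force: [3.6, -1.8, -1.4]
opening: 0.0005
```

Emit:
carry_out(
  increments=[
    [0,0,-1.4,-1.5,0.8,0,1],
    [0,0,-2.9,-2.9,1.5,0,1],
    [0,0,-4.3,-4.3,2.4,0,1],
    [0,0,-5.7,-5.7,3.2,0,1],
    [0,0,-7.2,-7.1,4.1,0,1],
    [0,0,-8.6,-8.4,5,0,1],
    [0,0,-10,-9.7,6,0,1],
    [0,0,-11.4,-11,7,0,1],
    [0,0,-12.9,-12.2,8,0,1],
    [0,0,-14.3,-13.4,9,0,1],
    [0,0,-15.7,-14.6,10.1,0,1],
    [0,0,-17.2,-15.8,11.2,0,1],
    [0,0,-18.6,-16.9,12.4,0,1],
    [0,0,-20,-18,13.6,0,1],
    [0,0,-21.4,-19.1,14.8,0,1],
    [0,0,-22.9,-20.1,16,0,1],
    [0,0,-24.3,-21.1,17.3,0,1],
    [0,0,-25.7,-22.1,18.5,0,1],
    [0,0,-27.1,-23,19.9,0,1],
    [0,0,-28.6,-23.9,21.2,0,1],
  ],
)

```text
clock: 31.25
tool_pos: [0.5028, -0.0246, 0.1045]
orientation: [-180.0, -0.0, 122.7]
force: [1.0, -3.4, -0.6]
opening: 0.0005
```

Emit:
carry_out(
  increments=[
    [0,0,-1.4,-0.9,1.3,0,1],
    [0,0,-2.8,-1.7,2.7,0,1],
    [0,0,-4.3,-2.5,4.1,0,1],
    [0,0,-5.7,-3.3,5.5,0,1],
    [0,0,-7.1,-4,7,0,1],
    [0,0,-8.5,-4.7,8.4,0,1],
    [0,0,-10,-5.3,9.9,0,1],
    [0,0,-11.4,-5.9,11.4,0,1],
    [0,0,-12.8,-6.4,12.9,0,1],
    [0,0,-14.3,-7,14.4,0,1],
    [0,0,-15.7,-7.4,15.9,0,1],
    [0,0,-17.1,-7.9,17.4,0,1],
    [0,0,-18.5,-8.3,19,0,1],
    [0,0,-20,-8.6,20.5,0,1],
    [0,0,-21.4,-8.9,22.1,0,1],
    [0,0,-22.8,-9.2,23.6,0,1],
    [0,0,-24.3,-9.4,25.2,0,1],
    [0,0,-25.7,-9.6,26.8,0,1],
    [0,0,-27.1,-9.8,28.4,0,1],
    [0,0,-28.5,-9.9,30,0,1],
  ],
)

```text
clock: 33.75
tool_pos: [0.493, 0.0054, 0.1046]
orientation: [-180.0, 0.0, 94.2]
force: [0.8, -4.5, -0.0]
opening: 0.0005
```

Emit:
carry_out(
  increments=[
    [0,0,-1.5,0,1.5,0,1],
    [0,0,-2.9,0,3.1,0,1],
    [0,0,-4.3,0,4.7,0,1],
    [0,0,-5.7,0.1,6.3,0,1],
    [0,0,-7.2,0.2,7.9,0,1],
    [0,0,-8.6,0.3,9.4,0,1],
    [0,0,-10,0.5,11,0,1],
    [0,0,-11.5,0.7,12.6,0,1],
    [0,0,-12.9,1,14.1,0,1],
    [0,0,-14.3,1.3,15.7,0,1],
    [0,0,-15.7,1.7,17.2,0,1],
    [0,0,-17.2,2.1,18.7,0,1],
    [0,0,-18.6,2.5,20.2,0,1],
    [0,0,-20,3,21.7,0,1],
    [0,0,-21.5,3.5,23.2,0,1],
    [0,0,-22.9,4.1,24.7,0,1],
    [0,0,-24.3,4.7,26.1,0,1],
    [0,0,-25.7,5.3,27.6,0,1],
    [0,0,-27.2,5.9,29,0,1],
    [0,0,-28.6,6.7,30.4,0,1],
  ],
)

```text
clock: 36.25
tool_pos: [0.4997, 0.0358, 0.1045]
orientation: [-180.0, 0.0, 65.6]
force: [-2.6, -3.3, -0.9]
opening: -0.0
```

Emit:
carry_out(
  increments=[
    [0,0,-1.4,0.7,1.4,0,1],
    [0,0,-2.9,1.5,2.7,0,1],
    [0,0,-4.3,2.3,4.1,0,1],
    [0,0,-5.7,3.1,5.4,0,1],
    [0,0,-7.1,4,6.7,0,1],
    [0,0,-8.6,4.9,7.9,0,1],
    [0,0,-10,5.9,9.2,0,1],
    [0,0,-11.4,6.8,10.4,0,1],
    [0,0,-12.8,7.9,11.6,0,1],
    [0,0,-14.3,8.9,12.7,0,1],
    [0,0,-15.7,10,13.9,0,1],
    [0,0,-17.1,11.1,15,0,1],
    [0,0,-18.6,12.2,16,0,1],
    [0,0,-20,13.3,17.1,0,1],
    [0,0,-21.1,14.3,17.9,0,1],
    [0,0,-22.1,15.1,18.5,0,1],
    [0,0,-22.8,15.7,19,0,1],
    [0,0,-23.3,16.1,19.3,0,1],
    [0,0,-23.6,16.3,19.5,0,1],
    [0,0,-23.7,16.5,19.6,0,1],
  ],
)

```text
clock: 38.75
tool_pos: [0.5163, 0.0553, 0.1045]
orientation: [-180.0, 0.0, 42.0]
force: [-2.2, -2.4, -0.1]
opening: 0.0005
```

The turn is done to about 1.5° short, by design. I'll back off clear of the handle and compare the same camera views with the first ones.

Emit:
carry_out(
  increments=[
    [0,0,0,-2,-2,0,1],
    [0,0,0,-7,-7,0,1],
    [0,0,0,-16,-15,0,1],
    [0,0,0,-30,-27,15,1],
    [0,0,0,-45,-40,45,1],
    [0,0,0,-60,-53,80,1],
    [0,0,0,-74,-67,115,1],
    [0,0,0,-85,-77,137,1],
    [0,0,0,-89,-80,145,1],
  ],
)

```text
clock: 39.88
tool_pos: [0.427, -0.0252, 0.251]
orientation: [179.9, -0.2, 42.0]
force: [0.2, -0.5, -0.3]
opening: 0.0005
```

Run:
```python
from h import *
o=ctrl.get_obs();print(o['clock'],np.round(o['joint_pos'],1),o['tool_pos'])
c=np.array([.5531,.01]);out=[]
for n in("top","scene"):
    s=ctrl.snapshot(n);b=s["pixels"];a=cv2.imread(f"pics/{n}0.png")
    hp=c+.065*np.array([np.cos(np.radians(104.2)),np.sin(np.radians(104.2))]);p0,p1=proj(s,[[*hp,.100],[*hp,.145]])
    J=(proj(s,[*(c+.065*np.array([np.cos(np.radians(94.2)),np.sin(np.radians(94.2))])),.125])-proj(s,[*hp,.125]))[0]/10
    m=(p0+p1)/2;print(n,"px/deg cw",J,"handle px",m)
    for l in("handle_top",):
        for im in(s,):
            for q in ctrl.outline_of(im,l)[:1]: v,u=np.nonzero(q["pixels"]);print(l,q["confidence"],len(u),u.mean(),v.mean())
    r=7 if n=="top" else 9
    x,y=np.round(m).astype(int);A=cv2.cvtColor(a,6)[y-r-3:y+r+1,x-r:x+r+1];W=np.eye(2,3,dtype=np.float32)
    B=cv2.cvtColor(b,6)[y-r-3:y+r+1,x-r:x+r+1]
    try: cc,W=cv2.findTransformECC(A,B,W,cv2.MOTION_TRANSLATION,(3,100,1e-5),None,3);print("ECC shift",W[:,2],cc,"deg cw vs start",W[:,2]@J/(J@J))
    except Exception as e: print(e)
    k=24;out.append(np.hstack([cv2.resize(i[y-k:y+k,x-k-6:x+k-6],None,fx=6,fy=6,interpolation=cv2.INTER_CUBIC) for i in(a,b)]))
    cv2.imwrite(f"{n}5.png",b)
cv2.imwrite("pics/cmp.png",cv2.convertScaleAbs(np.vstack(out),alpha=1.4))
```

```text
39.875 [  23.3   -4.8  -26.2    0.   -68.4 -161.3] [ 0.42700812 -0.025163    0.25095026]
top px/deg cw [-0.05434418 -0.41307492] handle px [226.8566116  205.84879968]
handle_top 0.38 36 228.05555555555554 205.80555555555554
ECC shift [-0.04741518  0.07423194] 0.9965078607268025 deg cw vs start -0.16180398827783815
scene px/deg cw [0.26255288 0.24187276] handle px [274.69779963 177.27626374]
handle_top 0.69 87 274.5057471264368 178.5632183908046
ECC shift [-0.0533554  -0.01246152] 0.997424014616456 deg cw vs start -0.13357808487336836
```

View pics/cmp.png

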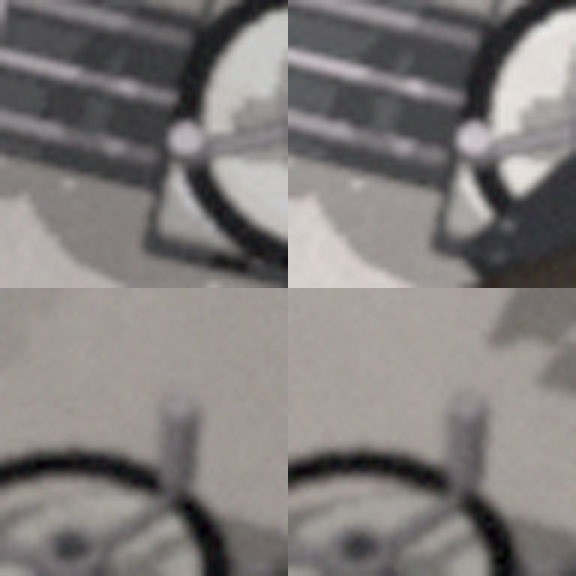

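The crops (before on the left, after on the right; handle top at about (187,138) in the top view and (180,400) in the scene view) coincide, and ECC says within about 0.2°. Static background could bias that, so I'll check independently with the wrist camera.

Emit:
carry_out(
  increments=[
    [0,0,0,10,1,5,1],
    [0,0,0,35,3,12,1],
    [0,0,0,73,6,20,1],
    [0,0,0,110,10,20,1],
    [0,0,0,136,12,20,1],
    [0,0,0,146,13,20,1],
    [0,0,0,146,13,20,1],
    [0,0,0,146,13,20,1],
  ],
)

```text
clock: 41.08
tool_pos: [0.5727, -0.0117, 0.2695]
orientation: [-180.0, 0.0, 42.0]
force: [-0.4, 0.6, 0.1]
opening: 0.0002
```

Run:
```python
from h import *
from scipy.optimize import least_squares
def meas(s,o,q):
    im=s["pixels"];g=im.max(2);R_,t_=RT(s,o);C=-R_.T@t_;c=np.array([.553,.010])
    def sil(a):
        e=np.array([np.cos(a),np.sin(a),0]);m=np.array([*c,.085])+.065*e;v=C-m;ax=np.array([-np.sin(a),np.cos(a),0]);v-=ax*(v@ax);v/=np.linalg.norm(v);n=np.cross(ax,v);n*=np.sign(n@e);return m+.007*n,n
    for it in range(4):
        D=[];N=[]
        for a in np.radians(np.arange(0,360,4)):
            p,n=sil(a);off=np.arange(-.006,.008,.0004);uv=proj(s,p+off[:,None]*n,o)
            if uv[:,1].max()>222: continue
            val=cv2.remap(g,uv[:,0].astype(np.float32).reshape(1,-1),uv[:,1].astype(np.float32).reshape(1,-1),1)[0].astype(float);d=np.diff(val);i=d.argmax()
            if d[i]>6: D.append(off[i]);N.append(n[:2])
        D=np.array(D);N=np.array(N);f=least_squares(lambda x:N@x[:2]+x[2]-D,[0,0,0],loss="soft_l1",f_scale=.001);c=c+f.x[:2]
    print("axis",c,len(D))
    # spoke angles: brightness profile on circle r=.040 vs. azimuth, rotated frame
    if q is not None:
        v,u=np.nonzero(q["pixels"]);uv=(u.mean(),v.mean());h=back(s,uv,.125,o);d=h[:2]-c;print("handle",q["confidence"],len(u),uv,"r,phi",np.hypot(*d),np.degrees(np.arctan2(d[1],d[0])))
    a=np.radians(np.arange(90,120,2.))
    m=cv2.cvtColor(im,6)
    P=[c+.065*np.array([np.cos(x),np.sin(x)]) for x in a]
    return c
D=np.load("w2.npy",allow_pickle=True).item()
print("before");meas(D["s"],D["o"],None)
o=ctrl.get_obs();s=ctrl.snapshot("wrist");print("after",o['clock'],o['tool_pos'],o['orientation'])
q=ctrl.outline_of(s,"handle_top");meas(s,o,q[0] if q else None)
# rectify both to plane z=.125 and z=.085
def rect(s,o,z):
    X,Y=np.meshgrid(np.arange(.47,.64,.0005),np.arange(-.08,.11,.0005),indexing="ij");uv=proj(s,np.c_[X.ravel(),Y.ravel(),np.full(X.size,z)],o).astype(np.float32)
    return cv2.remap(s["pixels"],uv[:,0].reshape(X.shape),uv[:,1].reshape(X.shape),1)
# rows=x, cols=y
A,B=(rect(*k,.145) for k in((D["s"],D["o"]),(s,o)));cv2.imwrite("pics/rect.png",np.hstack([A,B]))
for nm,I in(("before",A),("after",B)):
    for z,rr in((.145,9),):
        G=cv2.GaussianBlur(cv2.cvtColor(I,6),(0,0),1.5)[100:170,260:360]
        cs=cv2.HoughCircles(cv2.resize(G,None,fx=3,fy=3),cv2.HOUGH_GRADIENT,1,50,param1=60,param2=10,minRadius=42,maxRadius=66)
        if cs is not None:
            for x,y,r in cs[0][:2]: X=.47+(100+y/3)*.0005;Y=-.08+(260+x/3)*.0005;print(nm,"top circle",X,Y,r/6,"phi",np.degrees(np.arctan2(Y-.01,X-.5531)))
```

```text
before
axis [0.55308423 0.00995061] 88
after 41.075 [ 0.57269569 -0.01169238  0.26948691] [-1.79987063e+02  1.74938671e-02  4.20254557e+01]
axis [0.55322979 0.00993084] 87
handle 0.72 511 (np.float64(291.6477495107632), np.float64(80.25048923679061)) r,phi 0.06519439547817461 104.18972383426325
before top circle 0.5374167 0.07241668 7.15 phi 104.104576
before top circle 0.52775 0.06125 9.133333 phi 116.31855
after top circle 0.5369167 0.07241668 7.066667 phi 104.53549
after top circle 0.54291666 0.05841668 10.150001 phi 101.877716
```

View pics/rect.png

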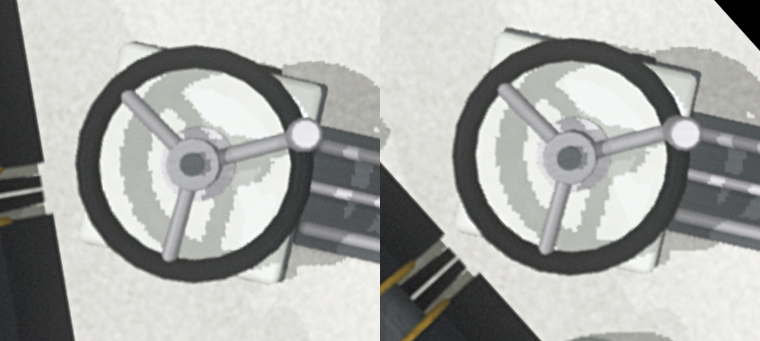

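The rectified before and after wrist views agree: the spokes and the handle top, at (305,135) and (685,133), match within about 0.4°. I'll do a last check on the tray and loose items, then hand in.

Run:
```python
from h import *
s=ctrl.snapshot("top");b=cv2.cvtColor(s["pixels"],6);a=cv2.cvtColor(cv2.imread("pics/top0.png"),6)
for n,(x,y,r) in dict(bottle=(340,208,14),flask=(330,263,25),dishes=(251,141,20)).items():
    (dx,dy),k=cv2.phaseCorrelate(np.float32(a[y-r:y+r,x-r:x+r]),np.float32(b[y-r:y+r,x-r:x+r]));print(n,round(dx,2),round(dy,2),round(k,2))
for nm,i in(("before",a),("after",b)):
    c=cv2.HoughCircles(cv2.resize(i[160:200,105:215],None,fx=4,fy=4,interpolation=2),3,1,35,param1=80,param2=14,minRadius=20,maxRadius=32);print(nm,[] if c is None else sorted((np.round(c[0][:,:2]/4+[105,160],1)).tolist()))
r=cv2.matchTemplate(b[155:215,90:225],a[175:195,165:195],5);_,v,_,l=cv2.minMaxLoc(r);print("tray patch shift px",l[0]+90-165,l[1]+155-175,v,"expected",proj(s,[[.56,.05,.05]])-proj(s,[[.56+.04*.24,.05+.04*.97,.05]]))
print(ctrl.get_obs()['clock'],ctrl.close_job())
```

```text
bottle 0.03 0.01 0.96
flask -0.12 0.11 0.86
dishes -15.36 5.3 -0.2
before [[148.6, 169.9], [159.9, 180.1], [173.1, 183.4], [187.1, 187.9]]
after []
tray patch shift px -64 8 0.31928712129592896 expected [[13.41033518  3.63989455]]
the job is handed in; nothing more can be done
41.225 None
```

The dish-stack and tray checks gave no usable correlation in that picture, probably because the arm covered them. I'll repeat them on the saved pictures from 39.9 s, after the push.

Run:
```python
import cv2,numpy as np
for n,(x,y,r) in dict(top=(251,141,20),scene=(294,265,22)).items():
    a,b=(cv2.cvtColor(cv2.imread(f),6) for f in(f"pics/{n}0.png",f"{n}5.png"))
    print(n,"dishes",cv2.phaseCorrelate(np.float32(a[y-r:y+r,x-r:x+r]),np.float32(b[y-r:y+r,x-r:x+r])))
    if n=="top":
        t=a[176:198,166:200];_,v,_,l=cv2.minMaxLoc(cv2.matchTemplate(b[155:215,90:225],t,5));print("tray shift",l[0]+90-166,l[1]+155-176,v)
```

```text
top dishes ((-0.021913790395920785, -0.016511821458834675), 1.0014542680978775)
tray shift -13 7 0.5837534666061401
scene dishes ((0.5376295098423753, 0.5652373334870475), 1.0181267613540461)
```

I turned the hand wheel clockwise one full turn and handed the job in at 41.2 s, with the fingers clear above the wheel. The gripper was shut and pushed the handle from behind with the back of one finger. The push took about 30 s at a steady 12°/s or so, with the wrist force about 3–5 N at the end of each move call.

- **Handle position:** it is back at its start. The wrist camera gave 104.2° before and after (a second estimate gave 104.1° before and 104.5° after). The top and scene views agreed within about 0.2°.
- **Tray:** it shifted about 13 px in the top view, against about 13 px expected for 40 mm. This match was weak (0.58), and its sideways shift was 7 px where 4 px was expected.
- **Bottle and flask:** they moved no more than 0.2 px in the top view, so they were left alone.
- **Dish stack:** it is unmoved in the top view (0.02 px). The scene view showed about 0.5 px, roughly 1–2 mm, which I think is image noise because the top view shows nothing.
- **Failed check:** my last picture before handing in gave no usable result for the dish stack or the tray. The arm was probably in the way. Those two results come from pictures taken at 39.9 s, after the push, which I only analysed after handing in.

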